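# Park the blue tachograph adapter plugs in their coded cups

## Task

Clear the calibration bench of its four blue adapter plugs: carry them one after another to the parking cup of the same colour as the plug's own band and top disc, and leave each standing upright on the floor of its cup, coded top up as now. Leave the grey plug and the white gear wheel where they are.

Things in the scene. Friction and masses are not known exactly. Their poses are not given: they have to be found in the camera images.
- plug_yellow_mid (a point): blue plastic adapter plug with yellow code: 24 mm yellow disc on its blue top, 10 mm yellow band near the top. Loose, upright, round: foot 40 mm in diameter, 12 mm high, then a straight body 34 mm in diameter to the top; 58 mm high in all, 50 to 100 g. The point is on its axis half-way up (29 mm above its underside); z points to its coded top
- cup_yellow: yellow round open parking cup, fixed to the bench: outer diameter 68 mm, inner diameter 62 mm, rim 12 mm above the bench, flat floor 4 mm above the bench. Origin: centre of its underside on the bench; z up
- plug_red_mid (a point): blue plastic adapter plug with red code: 24 mm red disc on its blue top, 10 mm red band near the top. Loose, upright, round: foot 40 mm in diameter, 12 mm high, then a straight body 34 mm in diameter to the top; 58 mm high in all, 50 to 100 g. The point is on its axis half-way up (29 mm above its underside); z points to its coded top
- cup_red: red round open parking cup, fixed to the bench: outer diameter 68 mm, inner diameter 62 mm, rim 12 mm above the bench, flat floor 4 mm above the bench. Origin: centre of its underside on the bench; z up
- plug_white_mid (a point): blue plastic adapter plug with white code: 24 mm white disc on its blue top, 10 mm white band near the top. Loose, upright, round: foot 40 mm in diameter, 12 mm high, then a straight body 34 mm in diameter to the top; 58 mm high in all, 50 to 100 g. The point is on its axis half-way up (29 mm above its underside); z points to its coded top
- cup_white: white round open parking cup, fixed to the bench: outer diameter 68 mm, inner diameter 62 mm, rim 12 mm above the bench, flat floor 4 mm above the bench. Origin: centre of its underside on the bench; z up
- plug_green_mid (a point): blue plastic adapter plug with green code: 24 mm green disc on its blue top, 10 mm green band near the top. Loose, upright, round: foot 40 mm in diameter, 12 mm high, then a straight body 34 mm in diameter to the top; 58 mm high in all, 50 to 100 g. The point is on its axis half-way up (29 mm above its underside); z points to its coded top
- cup_green: green round open parking cup, fixed to the bench: outer diameter 68 mm, inner diameter 62 mm, rim 12 mm above the bench, flat floor 4 mm above the bench. Origin: centre of its underside on the bench; z up
- plug_grey_mid (a point): grey plastic plug with a yellow disc and band, loose, same shape and size as the blue ones; not to be moved. The point is on its axis half-way up (29 mm above its underside); z points to its coded top
- gear_mid (a point): white nylon gear wheel lying flat, loose, 65 mm over its teeth, rim 12 mm high, hub 24 mm in diameter and 20 mm high; not to be moved. The point is on its axis 10 mm above its underside

How it is judged (in metres and radians):
At the end, for the whole second after the job is handed in: Each blue plug stands upright (within about 7 degrees) and at rest on the floor of the cup of its band's colour (axis within 14 mm of the cup's axis, height within 4 mm) (horizontal distance between plug_yellow_mid and cup_yellow below 0.014 m and z of plug_yellow_mid in the frame of cup_yellow between 0.029 and 0.037 m and angle between each of plug_yellow_mid, plug_red_mid, plug_white_mid, plug_green_mid's own z axis and vertical below 0.12 rad and linear speed of each of plug_yellow, plug_red, plug_white, plug_green below 0.02 m/s and horizontal distance between plug_red_mid and cup_red below 0.014 m and z of plug_red_mid in the frame of cup_red between 0.029 and 0.037 m and horizontal distance between plug_white_mid and cup_white below 0.014 m and z of plug_white_mid in the frame of cup_white between 0.029 and 0.037 m and horizontal distance between plug_green_mid and cup_green below 0.014 m and z of plug_green_mid in the frame of cup_green between 0.029 and 0.037 m); the robot touches nothing.
It fails at once if the grey plug is pushed away or tipped (more than 15 mm or about 14 degrees) (distance of plug_grey_mid from where it was at the start of the episode above 0.015 m or angle between plug_grey_mid's own z axis and vertical above 0.25 rad).
It fails at once if the gear wheel is moved (more than 15 mm) (distance of gear_mid from where it was at the start of the episode above 0.015 m).
It also fails if it takes over 96 s, if anything falls off the work surface, if the arm or the gripper's body presses on something with over 40 N, if the wrist force passes 120 N, or if a joint passes its speed limit or range.

## Robot

A 6-joint arm with a two-finger parallel gripper is mounted at the origin on the work surface. World frame = base frame: x ahead of the robot, y to its left, z up, the work surface at z = 0. Lengths are in mm, angles in rad, forces in N, time in s.
With the tool pointing down it reaches from about 300 to 775 mm from the base axis. Payload 14.6 kg.
Tool frame: the origin (TCP) lies between the finger pads; the fingertips stand 17 mm ahead of it and the grasp point (between the pads) lies 2 mm behind it (manip.tip_reach is the distance from the TCP to the fingertips, in mm); z points along the fingers, y is the line along which they close (so a half turn about z gives the same grasp; the last joint's range is limited). The gripper opens to 94 mm and grips with 3 to 60 N. Pads are 16 mm wide; open, the fingers measure 119 mm over their backs; the gripper's body (75 mm by 177 mm) begins 78 mm behind the grasp point.
Start: joints at [-0.067, 0.3, 1.521, -0, 1.321, -0.067], TCP at [549.99, -0.002, 222.446] pointing down, gripper open.
Joint ranges: [-3.03, 3.03], [-0.79, 2.21], [0.23, 2.52], [-1.04, 4.18], [0, 3.07], [-2.55, 2.55]. Speed limits (rad/s): [2.22, 2.22, 2.57, 3.14, 3.14, 3.14].

## Interface

Orientations are given as [roll, pitch, yaw] about the fixed x, y, z axes, in that order (R = Rz(yaw) Ry(pitch) Rx(roll)).
In Python, from cell import manip, viewer gives the robot as it stands.
- The arm moves only by the tool apply_moves, never from a script. Its argument "moves" is a list of rows, each a list of 3 entries, a list of its own where there are three numbers: the shift along the tool's x, y, z each as a share of 0.25 m, from -1 to 1, then the turn, a rotation vector about the tool's x, y, z each as a share of pi rad, from -1 to 1, then the closure, from 0 (fully open) to 1 (shut). In form: [[[dx, dy, dz], [wx, wy, wz], grip], ...]. A call has 1 to 12 rows; each row is the pose to reach, as a shift and turn from the pose commanded when the call began, along the tool's axes at that moment, turning the shorter way round; what a row does not reach only later rows make up. A row lasts 1/12 s, in which the tool goes at most 41.7 mm and 7.16 degrees, less where a joint would pass 70% of its speed; a pose out of reach is approached as far as the arm can. A call with a number of a shift or a turn outside -1 to 1 is refused whole. A call with a gripper value outside its range is refused whole. The fingers move at their own pace and stop on an object; "squeeze" is the grip in N (left out, the last holds). Time passes only in rows, so rows that repeat a pose let the fingers close. It gives the time, the measured TCP pose, the force, the opening and the grip force at its end, in the units of the state.
- manip.read_state(): the state, without advancing time (a new reading comes with each control period).
- viewer.camera(name): name is "scene" or "side" or "wrist"; returns the picture (480x640x3 uint8, blue, green, red); there is no depth.
- viewer.camera_info(name): a dict with "camera_matrix" (3x3 intrinsics, pixels), "k1" (the pictures are not rectified: a ray, as slopes to the right and down, at radius r is drawn at 1 + k1 r^2 times it, then the intrinsics apply), "R" (3x3) and "t" (3): a world point X has camera coordinates R X + t. Camera axes: x right, y down, z forward; pixel columns grow to the right and rows downward; lengths in mm; the calibration is good to about 2 mm. A picture is of the moment at which its call begins: read the wrist's pose just before it. camera_info takes no time and is no camera call; for the wrist camera it gives the pose at the moment of the call.
- manip.sign_off(): hands the job in; it is judged then, once.
The state is a dict: "clock": time; "joints": joint angles; "qd": joint speeds; "effort": joint torques, N m; "eef_pos": TCP position; "eef_rot": TCP orientation; "wrist_force": force on the tool from outside, world axes, zero at the start; "moment": the same for the moment, N m; "finger_gap": finger opening in mm; "finger_force": force on a finger pad.
Only numpy, scipy, OpenCV 4.12 (cv2) and the standard library are available. Lean on these libraries where they do the work, as an engineer would, in place of code of your own. Each camera call takes 0.05 s, during which the arm holds its last target. There are 200 camera calls.

## Working session

There is one attempt and no reset: what is moved stays moved. The work goes in short steps, Python scripts to look and compute and a tool call to move; the robot and the scene stay as the last step left them, time stands still between calls to the robot, and variables do not carry over. Pictures are saved under pics/ and viewed, at most 14 in all, crops included, and the job is handed in when it is done.

Besides the shell and the picture viewer there is one more tool, called after "Call:" as name([rows], argument=value, ...), one row to a line, values as JSON. apply_moves: Moves the arm, as the interface text tells. Shift numbers are shares of 0.25 m and turn numbers shares of pi rad, none past 1 either way. Its arguments: {"type":"object","properties":{"moves":{"type":"array"},"squeeze":{"type":"number"}},"required":["moves"]}

```bash
ls; mkdir -p pics; python3 - <<'E'
from cell import manip, viewer
import cv2
s=manip.read_state();print(s['eef_pos'],s['eef_rot'],s['finger_gap'])
for n in('scene','side','wrist'):
    i=viewer.camera_info(n);print(n,i)
    cv2.imwrite(f'pics/{n}0.png',viewer.camera(n))
E
```

```text
pics
[5.49761578e+02 1.60809666e-02 2.21891713e+02] [-3.14046119e+00 -9.82374810e-05  1.57078985e+00] 93.86814403098009
scene {'camera_matrix': array([[557.79316935,   0.        , 321.0798023 ],
       [  0.        , 557.79316935, 238.72022045],
       [  0.        ,   0.        ,   1.        ]]), 'k1': -0.18005916745668543, 'R': array([[-0.37632013,  0.92641988,  0.01137368],
       [ 0.72385757,  0.30165552, -0.62051121],
       [-0.57828486, -0.22527793, -0.78411509]]), 't': array([ 199.99763129, -351.29118464, 1414.34662331])}
side {'camera_matrix': array([[615.85724637,   0.        , 316.47184423],
       [  0.        , 615.85724637, 242.86535836],
       [  0.        ,   0.        ,   1.        ]]), 'k1': -0.09249513390194564, 'R': array([[ 0.98530619, -0.17074869,  0.00407503],
       [-0.12723974, -0.74973567, -0.6493893 ],
       [ 0.11393756,  0.63932879, -0.76044522]]), 't': array([-548.38501797,   95.7015393 ,  874.95054319])}
wrist {'camera_matrix': array([[407.03707722,   0.        , 324.95109188],
       [  0.        , 407.03707722, 237.61816874],
       [  0.        ,   0.        ,   1.        ]]), 'k1': -0.08487798271978984, 'R': array([[ 9.99996904e-01,  8.76617418e-04, -2.32894195e-03],
       [ 1.49604112e-03, -9.59663031e-01,  2.81148767e-01],
       [-1.98853959e-03, -2.81151381e-01, -9.59661371e-01]]), 't': array([-549.19871818,  -29.7871829 ,  392.88040449])}
```

View pics/scene0.png

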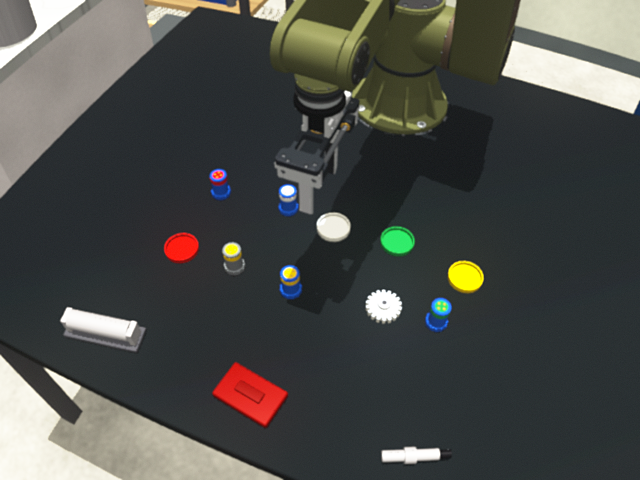

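View pics/side0.png

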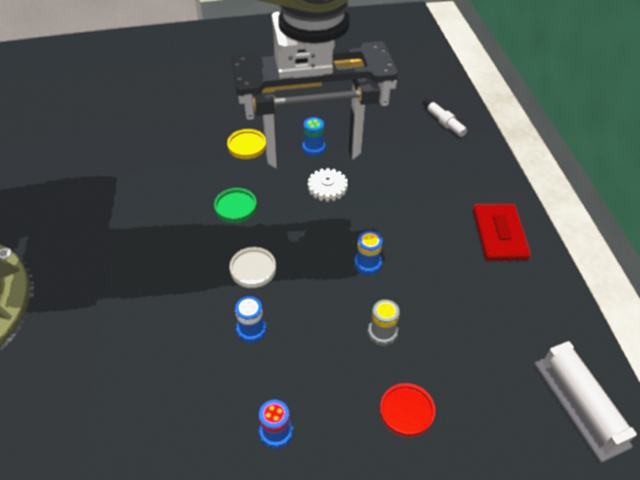

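View pics/wrist0.png

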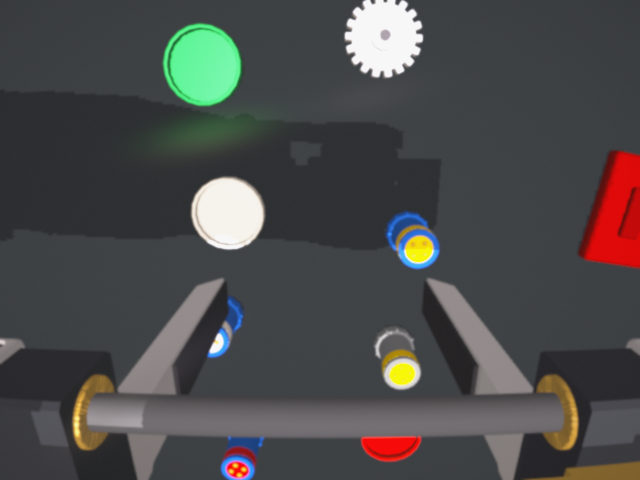

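The views show four blue plugs, a grey decoy, the cups and the gear. Side view pixels: red plug (274,412), white (248,307), yellow (370,240), green (314,124), grey (386,311). Cups: red (408,408), white (252,266), green (235,203), yellow (246,142).

```bash
cat > h.py <<'E'
import numpy as np, cv2
from cell import manip, viewer
def cast(i,px,z):
    """pixel -> world point on plane z"""
    K=i['camera_matrix'];d=np.array([i['k1'],0,0,0,0.])
    u=cv2.undistortPoints(np.array([[px]],float),K,d)[0,0]
    R,t=np.array(i['R']),np.array(i['t']); o=-R.T@t; r=R.T@np.array([*u,1])
    return (o+r*(z-o[2])/r[2])[:2]
E
python3 - <<'E'
from h import *
S=dict(pr=(218,174),pw=(288,189),py=(290,270),pg=(441,304),grey=(232,247),cr=(181,246),cw=(333,226),cg=(397,240),cy=(466,276),gear=(384,305))
D=dict(pr=(274,412),pw=(248,307),py=(370,240),pg=(314,124),grey=(386,311),cr=(408,408),cw=(252,266),cg=(235,203),cy=(246,142),gear=(328,182))
a,b=viewer.camera_info('scene'),viewer.camera_info('side')
for k in S:
    z=58 if k[0]=='p' or k=='grey' else 10
    p,q=cast(a,S[k],z),cast(b,D[k],z);print(k,p.round(),q.round(),((p+q)/2).round())
E
```

```text
pr [ 457. -265.] [ 460. -264.] [ 459. -265.]
pw [ 441. -111.] [ 445. -111.] [ 443. -111.]
py [624. -24.] [630. -24.] [627. -24.]
pg [589. 251.] [595. 250.] [592. 250.]
grey [ 618. -147.] [ 623. -148.] [ 621. -147.]
cr [ 625. -265.] [ 628. -265.] [ 626. -265.]
cw [459.  -3.] [458.  -5.] [459.  -4.]
cg [444. 129.] [444. 130.] [444. 130.]
cy [477. 281.] [477. 279.] [477. 280.]
gear [599. 153.] [603. 153.] [601. 153.]
```

Call:
apply_moves([
  [[-0.1, -0.1, 0.1], [0, 0, 0], 0],
  [[-0.2, -0.2, 0.2], [0, 0, 0], 0],
  [[-0.3, -0.3, 0.3], [0, 0, 0], 0],
  [[-0.4, -0.4, 0.38], [0, 0, 0], 0],
  [[-0.444, -0.428, 0.408], [0, 0, 0], 0],
  [[-0.444, -0.428, 0.408], [0, 0, 0], 0],
  [[-0.444, -0.428, 0.408], [0, 0, 0], 0],
  [[-0.444, -0.428, 0.408], [0, 0, 0], 0],
])

```text
clock: 0.82
eef_pos: [443.9, -110.7, 121.2]
eef_rot: [3.14, 0.0, 1.571]
wrist_force: [0.1, 0.0, 0.1]
finger_gap: 94.1
finger_force: 0.0
```

```bash
python3 - <<'E'
from h import *
i=viewer.camera_info('wrist');im=viewer.camera('wrist');cv2.imwrite('pics/w1.png',im)
s=manip.read_state();print(s['eef_pos'],s['clock'])
i0=i
R,t=np.array(i['R']),np.array(i['t'])
for n,p in dict(pw=(443,-111,58),cw=(459,-4,12),grey=(621,-147,58)).items():
    c=R@np.array(p)+t;u=c[:2]/c[2];u=u*(1+i['k1']*u@u);print(n,i['camera_matrix'][:2,:2]@u+i['camera_matrix'][:2,2])
E
```

```text
[ 444.01791414 -110.46031916  121.210421  ] 0.8667
pw [323.51759887 264.73767732]
cw [349.12956507  79.78878789]
grey [600.3727486  316.42283963]
```

View pics/w1.png

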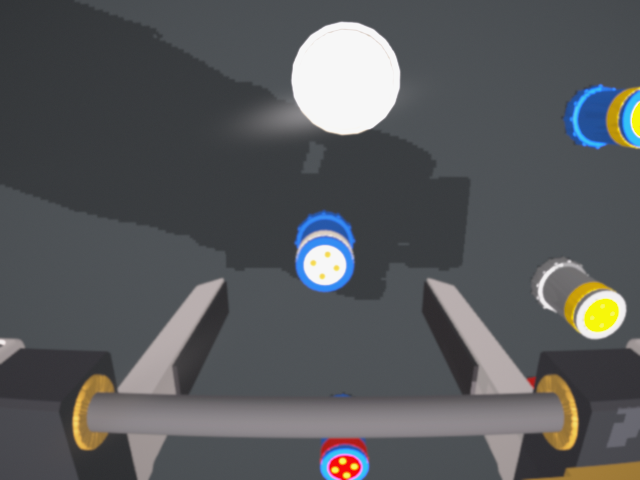

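Wrist picture: white disc at (324,265) and white cup at (346,79). Both are within 3 px of prediction, so I'm going down and gripping.

Call:
apply_moves([
  [[0, 0, 0.1], [0, 0, 0], 0],
  [[0, 0, 0.2], [0, 0, 0], 0],
  [[0, 0, 0.28], [0, 0, 0], 0],
  [[0, 0, 0.336], [0, 0, 0], 0],
  [[0, 0, 0.336], [0, 0, 0], 0],
  [[0, 0, 0.336], [0, 0, 0], 1],
  [[0, 0, 0.336], [0, 0, 0], 1],
  [[0, 0, 0.336], [0, 0, 0], 1],
  [[0, 0, 0.336], [0, 0, 0], 1],
  [[0, 0, 0.336], [0, 0, 0], 1],
  [[0, 0, 0.336], [0, 0, 0], 1],
  [[0, 0, 0.336], [0, 0, 0], 1],
], squeeze=20)

```text
clock: 1.87
eef_pos: [443.1, -111.1, 36.7]
eef_rot: [3.141, 0.0, 1.571]
wrist_force: [-0.0, -0.8, 0.1]
finger_gap: 50.7
finger_force: 0.0
```

Call:
apply_moves([
  [[0, 0, 0], [0, 0, 0], 1],
  [[0, 0, 0], [0, 0, 0], 1],
  [[0, 0, 0], [0, 0, 0], 1],
  [[0, 0, 0], [0, 0, 0], 1],
  [[0, 0, 0], [0, 0, 0], 1],
  [[0, 0, -0.05], [0, 0, 0], 1],
  [[0, 0, -0.12], [0, 0, 0], 1],
  [[0, 0, -0.2], [0, 0, 0], 1],
  [[0, 0, -0.28], [0, 0, 0], 1],
  [[0, 0, -0.32], [0, 0, 0], 1],
  [[0, 0, -0.336], [0, 0, 0], 1],
  [[0, 0, -0.336], [0, 0, 0], 1],
])

```text
clock: 2.87
eef_pos: [443.1, -111.0, 120.7]
eef_rot: [3.141, 0.0, 1.571]
wrist_force: [-0.7, -0.0, -0.7]
finger_gap: 33.7
finger_force: 20.0
```

Call:
apply_moves([
  [[0.06, 0.01, 0], [0, 0, 0], 1],
  [[0.16, 0.02, 0], [0, 0, 0], 1],
  [[0.26, 0.04, 0], [0, 0, 0], 1],
  [[0.36, 0.05, 0], [0, 0, 0], 1],
  [[0.41, 0.06, 0], [0, 0, 0], 1],
  [[0.428, 0.06, 0.0], [0, 0, 0], 1],
  [[0.428, 0.06, 0.06], [0, 0, 0], 1],
  [[0.428, 0.06, 0.14], [0, 0, 0], 1],
  [[0.428, 0.06, 0.22], [0, 0, 0], 1],
  [[0.428, 0.06, 0.28], [0, 0, 0], 1],
  [[0.428, 0.06, 0.31], [0, 0, 0], 1],
  [[0.428, 0.06, 0.318], [0, 0, 0], 1],
])

```text
clock: 3.87
eef_pos: [456.8, -4.4, 39.7]
eef_rot: [-3.138, -0.0, 1.57]
wrist_force: [-13.1, 0.3, 21.7]
finger_gap: 33.8
finger_force: 20.0
```

Call:
apply_moves([
  [[0, 0, 0], [0, 0, 0], 1],
  [[0, 0, 0], [0, 0, 0], 0.4],
  [[0, 0, 0], [0, 0, 0], 0.3],
  [[0, 0, 0], [0, 0, 0], 0],
  [[0, 0, 0], [0, 0, 0], 0],
  [[0, 0, 0], [0, 0, 0], 0],
  [[0, 0, -0.04], [0, 0, 0], 0],
  [[0, 0, -0.12], [0, 0, 0], 0],
  [[0, 0, -0.22], [0, 0, 0], 0],
  [[0, 0, -0.3], [0, 0, 0], 0],
  [[0, 0, -0.318], [0, 0, 0], 0],
  [[0, 0, -0.318], [0, 0, 0], 0],
])

```text
clock: 4.87
eef_pos: [458.7, -4.1, 122.0]
eef_rot: [3.138, 0.0, 1.571]
wrist_force: [-0.5, 0.4, 0.1]
finger_gap: 94.0
finger_force: 0.0
```

```bash
python3 - <<'E'
from h import *
i=viewer.camera_info('wrist');im=viewer.camera('wrist');cv2.imwrite('pics/w2.png',im)
s=manip.read_state();print(s['eef_pos'],s['clock'])
for p in [(458,-4,12),(458,-4,62),(627,-24,58)]:
    R,t=np.array(i['R']),np.array(i['t']);c=R@np.array(p)+t;u=c[:2]/c[2];u=u*(1+i['k1']*u@u);print(i['camera_matrix'][:2,:2]@u+i['camera_matrix'][:2,2])
E
```

```text
[458.04502179  -3.99350716 120.71236145] 4.9167
[323.84476928 241.08081337]
[323.77449576 266.00622179]
[591.69569    292.50229794]
```

View pics/w2.png

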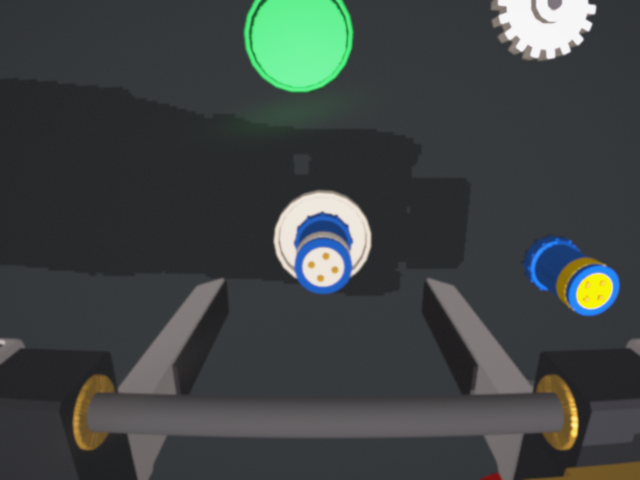

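White stands in its cup: disc at (323,266), cup at (322,238). The yellow plug's disc is at (592,289), which also matches. Yellow is next.

Call:
apply_moves([
  [[-0.01, 0.08, 0], [0, 0, 0], 0],
  [[-0.03, 0.22, 0], [0, 0, 0], 0],
  [[-0.05, 0.37, 0], [0, 0, 0], 0],
  [[-0.06, 0.52, 0], [0, 0, 0], 0],
  [[-0.076, 0.64, 0], [0, 0, 0], 0],
  [[-0.076, 0.676, 0], [0, 0, 0], 0],
  [[-0.076, 0.676, 0.03], [0, 0, 0], 0],
  [[-0.076, 0.676, 0.12], [0, 0, 0], 0],
  [[-0.076, 0.676, 0.22], [0, 0, 0], 0],
  [[-0.076, 0.676, 0.3], [0, 0, 0], 0.2],
  [[-0.076, 0.676, 0.336], [0, 0, 0], 0.4],
  [[-0.076, 0.676, 0.336], [0, 0, 0], 0.5],
])

```text
clock: 5.92
eef_pos: [624.9, -22.8, 33.4]
eef_rot: [-3.137, -0.001, 1.571]
wrist_force: [-0.5, 0.0, 0.6]
finger_gap: 77.2
finger_force: 0.0
```

Call:
apply_moves([
  [[0, 0, 0], [0, 0, 0], 1],
  [[0, 0, 0], [0, 0, 0], 1],
  [[0, 0, 0], [0, 0, 0], 1],
  [[0, 0, 0], [0, 0, 0], 1],
  [[0, 0, 0], [0, 0, 0], 1],
  [[0, 0, 0], [0, 0, 0], 1],
  [[0, 0, 0], [0, 0, 0], 1],
  [[0, 0, 0], [0, 0, 0], 1],
  [[0, 0, 0], [0, 0, 0], 1],
  [[0, 0, 0], [0, 0, 0], 1],
])

```text
clock: 6.75
eef_pos: [627.2, -23.0, 36.8]
eef_rot: [3.141, 0.0, 1.571]
wrist_force: [0.1, -0.7, 4.2]
finger_gap: 33.4
finger_force: 20.0
```

Call:
apply_moves([
  [[0, 0, -0.05], [0, 0, 0], 1],
  [[0, 0, -0.12], [0, 0, 0], 1],
  [[0, 0, -0.2], [0, 0, 0], 1],
  [[0, 0, -0.28], [0, 0, 0], 1],
  [[0, 0, -0.32], [0, 0, 0], 1],
  [[0.04, -0.02, -0.336], [0, 0, 0], 1],
  [[0.12, -0.06, -0.336], [0, 0, 0], 1],
  [[0.22, -0.11, -0.336], [0, 0, 0], 1],
  [[0.32, -0.16, -0.336], [0, 0, 0], 1],
  [[0.42, -0.21, -0.336], [0, 0, 0], 1],
  [[0.52, -0.26, -0.336], [0, 0, 0], 1],
  [[0.62, -0.31, -0.336], [0, 0, 0], 1],
])

```text
clock: 7.75
eef_pos: [547.7, 133.6, 119.6]
eef_rot: [-3.14, 0.0, 1.571]
wrist_force: [0.7, 1.4, -0.4]
finger_gap: 33.9
finger_force: 20.0
```

Call:
apply_moves([
  [[0.1, -0.05, 0], [0, 0, 0], 1],
  [[0.2, -0.1, 0], [0, 0, 0], 1],
  [[0.3, -0.15, 0], [0, 0, 0], 1],
  [[0.4, -0.2, 0], [0, 0, 0], 1],
  [[0.5, -0.24, 0], [0, 0, 0], 1],
  [[0.57, -0.28, 0], [0, 0, 0], 1],
  [[0.592, -0.29, 0], [0, 0, 0], 1],
  [[0.592, -0.29, 0], [0, 0, 0], 1],
  [[0.592, -0.29, 0], [0, 0, 0], 1],
])

```text
clock: 8.5
eef_pos: [476.7, 279.7, 120.0]
eef_rot: [-3.141, 0.001, 1.571]
wrist_force: [-0.2, 0.2, -0.3]
finger_gap: 33.8
finger_force: 20.0
```

Check the cup position under the held plug before lowering.

```bash
cat >> h.py <<'E'
def ycup(im,i,lo,hi):
    m=cv2.inRange(cv2.cvtColor(im,cv2.COLOR_BGR2HSV),lo,hi)
    cs=cv2.findContours(m,cv2.RETR_EXTERNAL,cv2.CHAIN_APPROX_NONE)[0]
    for c in sorted(cs,key=cv2.contourArea)[::-1][:3]:
        x,y,w,h=cv2.boundingRect(c);e=cv2.minEnclosingCircle(cv2.convexHull(c))
        print((x,y,w,h),e,cast(i,e[0],10).round(1))
E
python3 - <<'E'
from h import *
i=viewer.camera_info('wrist');im=viewer.camera('wrist');cv2.imwrite('pics/w3.png',im)
ycup(im,i,(20,120,80),(35,255,255))
E
```

```text
(273, 191, 100, 81) ((322.9238586425781, 240.50547790527344), 49.98624038696289) [475.  280.1]
(296, 312, 59, 52) ((324.92242431640625, 338.0), 29.351531982421875) [476.5 203.2]
(282, 284, 87, 40) ((325.0, 322.0), 43.01172637939453) [476.5 216.7]
```

View pics/w3.png

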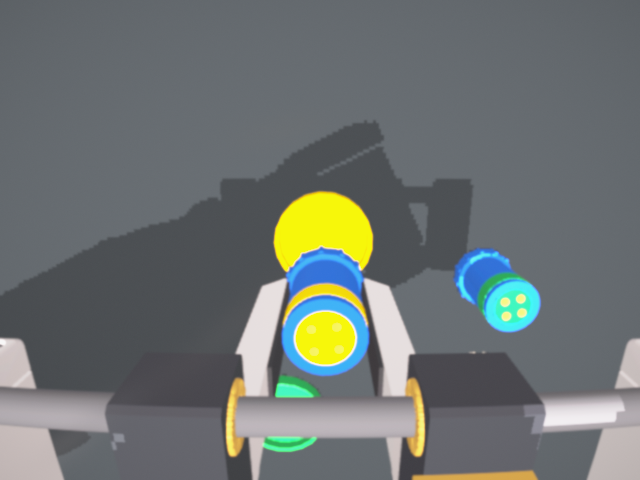

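The held yellow plug is centred over the yellow cup at (323,240). Lowering it now.

Call:
apply_moves([
  [[0, 0, 0.05], [0, 0, 0], 1],
  [[0, 0, 0.13], [0, 0, 0], 1],
  [[0, 0, 0.21], [0, 0, 0], 1],
  [[0, 0, 0.27], [0, 0, 0], 1],
  [[0, 0, 0.3], [0, 0, 0], 1],
  [[0, 0, 0.312], [0, 0, 0], 1],
  [[0, 0, 0.315], [0, 0, 0], 1],
  [[0, 0, 0.315], [0, 0, 0], 0],
  [[0, 0, 0.315], [0, 0, 0], 0],
  [[0, 0, 0.315], [0, 0, 0], 0],
  [[0, 0, 0.315], [0, 0, 0], 0],
  [[0, 0, 0.315], [0, 0, 0], 0],
])

```text
clock: 9.55
eef_pos: [477.1, 280.1, 42.1]
eef_rot: [3.141, -0.0, 1.571]
wrist_force: [0.4, -0.2, 0.5]
finger_gap: 63.6
finger_force: 0.0
```

Call:
apply_moves([
  [[0, 0, -0.04], [0, 0, 0], 0],
  [[0, 0, -0.12], [0, 0, 0], 0],
  [[0, 0, -0.22], [0, 0, 0], 0],
  [[0, 0, -0.3], [0, 0, 0], 0],
  [[0, 0, -0.315], [0, 0, 0], 0],
  [[-0.04, 0.15, -0.315], [0, 0, 0], 0],
  [[-0.08, 0.3, -0.315], [0, 0, 0], 0],
  [[-0.12, 0.44, -0.315], [0, 0, 0], 0],
  [[-0.12, 0.46, -0.315], [0, 0, 0], 0],
  [[-0.12, 0.46, -0.315], [0, 0, 0], 0],
  [[-0.12, 0.46, -0.315], [0, 0, 0], 0],
])

```text
clock: 10.47
eef_pos: [591.3, 250.0, 119.8]
eef_rot: [-3.14, 0.0, 1.571]
wrist_force: [-0.5, 0.6, -0.3]
finger_gap: 93.9
finger_force: 0.0
```

```bash
python3 - <<'E'
from h import *
i=viewer.camera_info('wrist');im=viewer.camera('wrist');cv2.imwrite('pics/w4.png',im)
R,t=np.array(i['R']),np.array(i['t'])
for p in [(476,280,62),(592,250,58)]:
    c=R@np.array(p)+t;u=c[:2]/c[2];u=u*(1+i['k1']*u@u);print(i['camera_matrix'][:2,:2]@u+i['camera_matrix'][:2,2])
E
```

```text
[122.46842419 216.93097752]
[326.64460195 265.10037431]
```

View pics/w4.png

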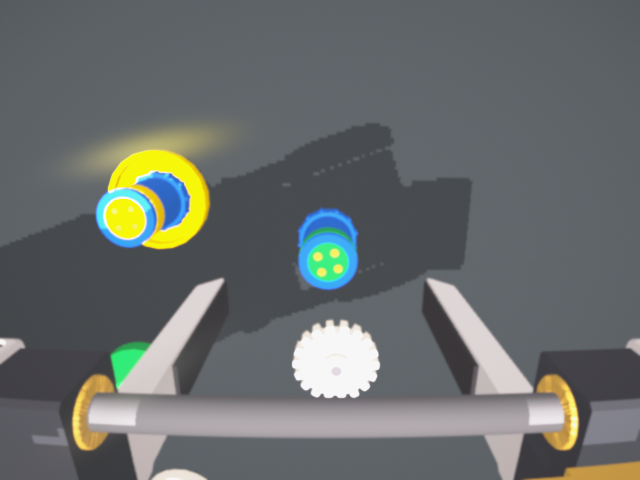

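Yellow stands in its cup, disc at (126,216). The green disc is at (328,261), centred between the fingers. Grasping green.

Call:
apply_moves([
  [[0.006, 0, 0.1], [0, 0, 0], 0],
  [[0.006, 0, 0.2], [0, 0, 0], 0],
  [[0.006, 0, 0.28], [0, 0, 0], 0.2],
  [[0.006, 0, 0.336], [0, 0, 0], 0.4],
  [[0.006, 0, 0.336], [0, 0, 0], 0.5],
  [[0.006, 0, 0.336], [0, 0, 0], 1],
  [[0.006, 0, 0.336], [0, 0, 0], 1],
  [[0.006, 0, 0.336], [0, 0, 0], 1],
  [[0.006, 0, 0.336], [0, 0, 0], 1],
  [[0.006, 0, 0.336], [0, 0, 0], 1],
  [[0.006, 0, 0.336], [0, 0, 0], 1],
  [[0.006, 0, 0.336], [0, 0, 0], 1],
])

```text
clock: 11.52
eef_pos: [592.1, 251.5, 36.8]
eef_rot: [3.141, -0.0, 1.571]
wrist_force: [-0.1, -0.2, 2.7]
finger_gap: 33.6
finger_force: 20.0
```

Call:
apply_moves([
  [[0, 0, 0], [0, 0, 0], 1],
  [[0, 0, 0], [0, 0, 0], 1],
  [[0, 0, 0], [0, 0, 0], 1],
  [[0, 0, 0], [0, 0, 0], 1],
  [[0, 0, 0], [0, 0, 0], 1],
  [[0, 0, -0.05], [0, 0, 0], 1],
  [[0, 0, -0.12], [0, 0, 0], 1],
  [[0, 0, -0.2], [0, 0, 0], 1],
  [[0, 0, -0.28], [0, 0, 0], 1],
  [[0, 0, -0.32], [0, 0, 0], 1],
  [[0, 0, -0.336], [0, 0, 0], 1],
  [[0, 0, -0.336], [0, 0, 0], 1],
])

```text
clock: 12.52
eef_pos: [592.1, 251.6, 121.1]
eef_rot: [3.141, -0.0, 1.571]
wrist_force: [0.5, -0.6, -0.0]
finger_gap: 33.7
finger_force: 20.0
```

Call:
apply_moves([
  [[-0.06, -0.07, 0], [0, 0, 0], 1],
  [[-0.14, -0.17, 0], [0, 0, 0], 1],
  [[-0.22, -0.27, 0], [0, 0, 0], 1],
  [[-0.3, -0.37, 0], [0, 0, 0], 1],
  [[-0.38, -0.47, 0], [0, 0, 0], 1],
  [[-0.45, -0.55, 0], [0, 0, 0], 1],
  [[-0.486, -0.592, 0], [0, 0, 0], 1],
  [[-0.486, -0.592, 0], [0, 0, 0], 1],
  [[-0.486, -0.592, 0], [0, 0, 0], 1],
  [[-0.486, -0.592, 0.05], [0, 0, 0], 1],
  [[-0.486, -0.592, 0.13], [0, 0, 0], 1],
  [[-0.486, -0.592, 0.2], [0, 0, 0], 1],
])

```text
clock: 13.52
eef_pos: [444.7, 130.7, 69.3]
eef_rot: [3.141, -0.0, 1.571]
wrist_force: [-0.2, 0.3, -0.5]
finger_gap: 33.6
finger_force: 20.0
```

Call:
apply_moves([
  [[0, 0, 0.06], [0, 0, 0], 1],
  [[0, 0, 0.1], [0, 0, 0], 1],
  [[0, 0, 0.112], [0, 0, 0], 1],
  [[0, 0, 0.115], [0, 0, 0], 1],
  [[0, 0, 0.115], [0, 0, 0], 1],
  [[0, 0, 0.115], [0, 0, 0], 0],
  [[0, 0, 0.115], [0, 0, 0], 0],
  [[0, 0, 0.115], [0, 0, 0], 0],
  [[0, 0, 0.115], [0, 0, 0], 0],
  [[0, 0, 0.115], [0, 0, 0], 0],
  [[0, 0, 0.115], [0, 0, 0], 0],
])

```text
clock: 14.43
eef_pos: [444.1, 130.0, 41.8]
eef_rot: [3.141, -0.0, 1.571]
wrist_force: [-0.6, 0.1, 0.2]
finger_gap: 70.2
finger_force: 0.0
```

Call:
apply_moves([
  [[0, 0, -0.04], [0, 0, 0], 0],
  [[0, 0, -0.12], [0, 0, 0], 0],
  [[0, 0, -0.22], [0, 0, 0], 0],
  [[0, 0, -0.3], [0, 0, 0], 0],
  [[0, 0, -0.315], [0, 0, 0], 0],
  [[0, 0, -0.315], [0, 0, 0], 0],
  [[0, 0, -0.315], [0, 0, 0], 0],
])

```text
clock: 15.02
eef_pos: [443.7, 129.9, 120.0]
eef_rot: [-3.141, 0.0, 1.571]
wrist_force: [0.6, -0.7, 0.7]
finger_gap: 94.0
finger_force: 0.0
```

```bash
python3 - <<'E'
from h import *
i=viewer.camera_info('wrist');im=viewer.camera('wrist');cv2.imwrite('pics/w5.png',im)
ycup(im,i,(55,120,60),(85,255,255))
E
```

```text
(274, 192, 99, 93) ((323.0, 240.82691955566406), 49.2833366394043) [442.1 130.2]
(307, 247, 40, 38) ((326.3730163574219, 265.9497375488281), 20.02056312561035) [444.5 111.5]
(302, 231, 49, 16) ((326.0, 245.5), 24.005306243896484) [444.2 126.7]
```

View pics/w5.png

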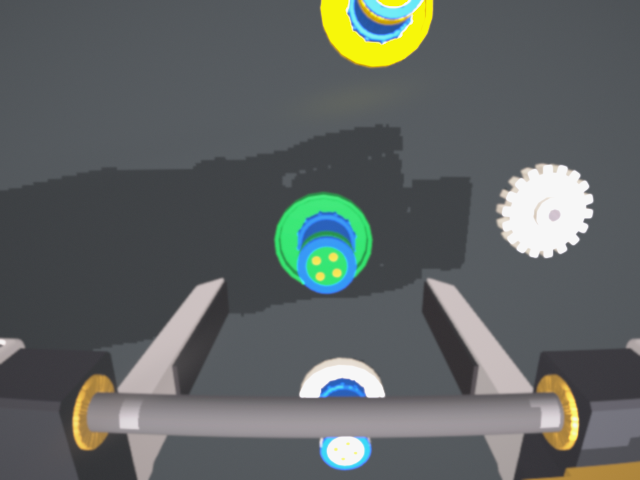

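Green stands in its cup: disc at (326,266), cup at (323,241). On to red.

Call:
apply_moves([
  [[-0.12, 0.01, 0], [0, 0, 0], 0],
  [[-0.26, 0.02, 0], [0, 0, 0], 0],
  [[-0.4, 0.03, 0], [0, 0, 0], 0],
  [[-0.54, 0.04, 0], [0, 0, 0], 0],
  [[-0.68, 0.05, 0], [0, 0, 0], 0],
  [[-0.8, 0.06, 0], [0, 0, 0], 0],
])

```text
clock: 15.57
eef_pos: [458.3, -71.9, 119.3]
eef_rot: [-3.14, -0.0, 1.57]
wrist_force: [0.4, -0.2, 0.3]
finger_gap: 93.9
finger_force: 0.0
```

Call:
apply_moves([
  [[-0.14, 0, 0], [0, 0, 0], 0],
  [[-0.28, 0, 0], [0, 0, 0], 0],
  [[-0.42, 0, 0], [0, 0, 0], 0],
  [[-0.56, 0, 0], [0, 0, 0], 0],
  [[-0.7, 0, 0], [0, 0, 0], 0],
  [[-0.78, 0, 0], [0, 0, 0], 0],
  [[-0.78, 0, 0], [0, 0, 0], 0],
  [[-0.78, 0, 0], [0, 0, 0], 0],
])

```text
clock: 16.23
eef_pos: [458.3, -265.2, 119.0]
eef_rot: [-3.14, -0.001, 1.569]
wrist_force: [0.1, 0.7, -1.3]
finger_gap: 94.2
finger_force: 0.0
```

```bash
python3 - <<'E'
from h import *
i=viewer.camera_info('wrist');im=viewer.camera('wrist');cv2.imwrite('pics/w6.png',im)
print(manip.read_state()['eef_pos'])
R,t=np.array(i['R']),np.array(i['t'])
for p in [(459,-265,58),(626,-265,12)]:
    c=R@np.array(p)+t;u=c[:2]/c[2];u=u*(1+i['k1']*u@u);print(i['camera_matrix'][:2,:2]@u+i['camera_matrix'][:2,2])
E
```

```text
[ 458.49899401 -264.37561972  119.26964824]
[326.62427699 265.3246604 ]
[561.16751948 242.26334083]
```

View pics/w6.png

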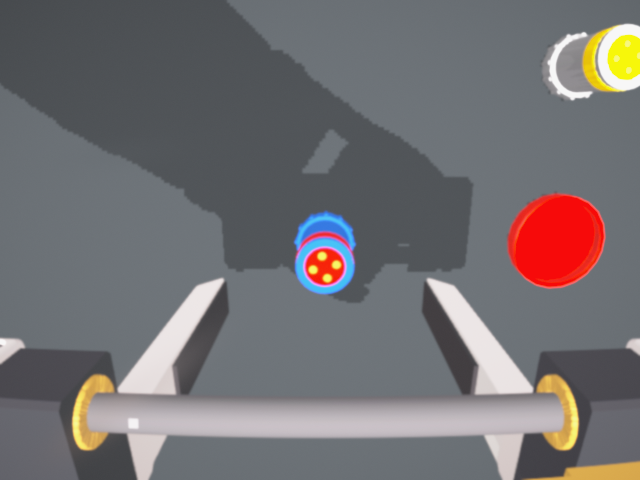

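The red disc is at (325,266), as predicted. The red cup is at (556,241), so its x is about 624.

Call:
apply_moves([
  [[0, 0, 0.1], [0, 0, 0], 0],
  [[0, 0, 0.2], [0, 0, 0], 0],
  [[0, 0, 0.28], [0, 0, 0], 0.2],
  [[0, 0, 0.336], [0, 0, 0], 0.4],
  [[0, 0, 0.336], [0, 0, 0], 0.5],
  [[0, 0, 0.336], [0, 0, 0], 1],
  [[0, 0, 0.336], [0, 0, 0], 1],
  [[0, 0, 0.336], [0, 0, 0], 1],
  [[0, 0, 0.336], [0, 0, 0], 1],
  [[0, 0, 0.336], [0, 0, 0], 1],
  [[0, 0, 0.336], [0, 0, 0], 1],
  [[0, 0, 0.336], [0, 0, 0], 1],
])

```text
clock: 17.28
eef_pos: [459.1, -265.1, 36.8]
eef_rot: [3.141, 0.0, 1.571]
wrist_force: [-0.7, 1.0, 3.4]
finger_gap: 33.7
finger_force: 20.0
```

Call:
apply_moves([
  [[0, 0, 0], [0, 0, 0], 1],
  [[0, 0, 0], [0, 0, 0], 1],
  [[0, 0, 0], [0, 0, 0], 1],
  [[0, 0, 0], [0, 0, 0], 1],
  [[0, 0, 0], [0, 0, 0], 1],
  [[0, 0, -0.05], [0, 0, 0], 1],
  [[0, 0, -0.12], [0, 0, 0], 1],
  [[0, 0, -0.2], [0, 0, 0], 1],
  [[0, 0, -0.28], [0, 0, 0], 1],
  [[0, 0, -0.32], [0, 0, 0], 1],
  [[0, 0, -0.336], [0, 0, 0], 1],
  [[0, 0, -0.336], [0, 0, 0], 1],
])

```text
clock: 18.28
eef_pos: [459.1, -265.1, 120.7]
eef_rot: [3.141, 0.0, 1.571]
wrist_force: [0.1, 0.4, -0.4]
finger_gap: 33.8
finger_force: 20.0
```

Call:
apply_moves([
  [[0, 0.06, 0], [0, 0, 0], 1],
  [[0, 0.15, 0], [0, 0, 0], 1],
  [[0, 0.25, 0], [0, 0, 0], 1],
  [[0, 0.36, 0], [0, 0, 0], 1],
  [[0, 0.47, 0], [0, 0, 0], 1],
  [[0, 0.57, 0], [0, 0, 0], 1],
  [[0, 0.64, 0], [0, 0, 0], 1],
  [[0, 0.66, 0], [0, 0, 0], 1],
  [[0, 0.66, 0], [0, 0, 0], 1],
  [[0, 0.66, 0.05], [0, 0, 0], 1],
  [[0, 0.66, 0.13], [0, 0, 0], 1],
  [[0, 0.66, 0.2], [0, 0, 0], 1],
])

```text
clock: 19.28
eef_pos: [622.6, -265.1, 68.8]
eef_rot: [-3.141, -0.0, 1.57]
wrist_force: [-0.2, -0.6, -0.9]
finger_gap: 33.7
finger_force: 20.0
```

Call:
apply_moves([
  [[0, 0, 0.06], [0, 0, 0], 1],
  [[0, 0, 0.1], [0, 0, 0], 1],
  [[0, 0, 0.112], [0, 0, 0], 1],
  [[0, 0, 0.115], [0, 0, 0], 1],
  [[0, 0, 0.115], [0, 0, 0], 1],
  [[0, 0, 0.115], [0, 0, 0], 0],
  [[0, 0, 0.115], [0, 0, 0], 0],
  [[0, 0, 0.115], [0, 0, 0], 0],
  [[0, 0, 0.115], [0, 0, 0], 0],
  [[0, 0, 0.115], [0, 0, 0], 0],
  [[0, 0, 0.115], [0, 0, 0], 0],
])

```text
clock: 20.2
eef_pos: [624.0, -265.0, 41.8]
eef_rot: [3.141, 0.0, 1.571]
wrist_force: [-0.4, 0.0, -0.1]
finger_gap: 70.6
finger_force: 0.0
```

Call:
apply_moves([
  [[0, 0, -0.04], [0, 0, 0], 0],
  [[0, 0, -0.12], [0, 0, 0], 0],
  [[0, 0, -0.22], [0, 0, 0], 0],
  [[0, 0, -0.32], [0, 0, 0], 0],
  [[0, 0, -0.42], [0, 0, 0], 0],
  [[0, 0, -0.52], [0, 0, 0], 0],
  [[0, 0, -0.6], [0, 0, 0], 0],
  [[0, 0, -0.6], [0, 0, 0], 0],
  [[0, 0, -0.6], [0, 0, 0], 0],
  [[0, 0, -0.6], [0, 0, 0], 0],
])

```text
clock: 21.03
eef_pos: [623.7, -264.8, 190.8]
eef_rot: [-3.14, -0.001, 1.571]
wrist_force: [0.1, 0.3, -0.7]
finger_gap: 93.9
finger_force: 0.0
```

```bash
python3 - <<'E'
from h import *
w=viewer.camera('wrist');s=viewer.camera('side');cv2.imwrite('pics/f.png',cv2.resize(np.vstack([w[:,:],s]),(400,600)));cv2.imwrite('pics/side9.png',s)
E
```

```text
(no output)
```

View pics/f.png

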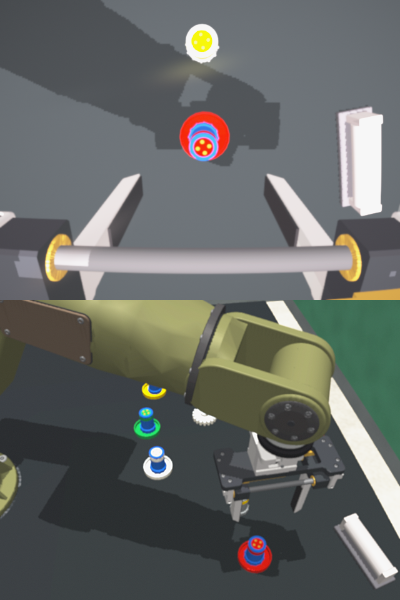

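View pics/side9.png

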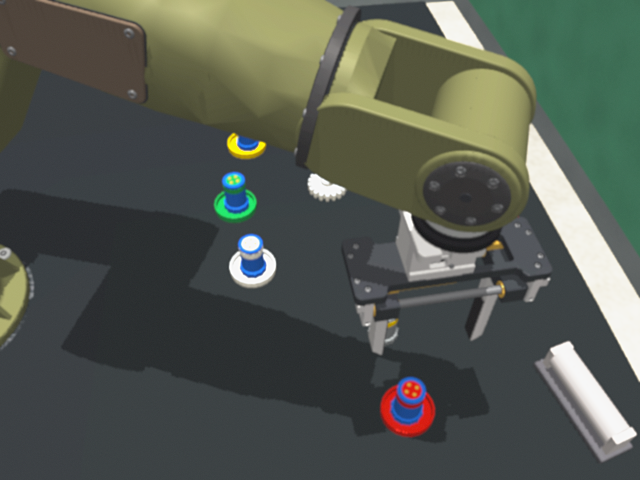

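All four plugs stand centred in their cups: red at (409,398), white at (250,255), green at (235,192), and yellow at (247,140), partly hidden by the arm. The grey plug is still standing and the gear is in place, so I'm handing in.

```bash
python3 -c "
from cell import manip
print(manip.sign_off())"
```

```text
the job is handed in; nothing more can be done
None
```

All four blue plugs stand upright in the cups of their own colour, the grey plug and gear wheel were left where they were, and the job was handed in at about 21 s of the 96 s limit (no verdict was returned).

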